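# Load a test block in the meter's drawer and hold the hand probe on its mark

### The arm

A 6-joint arm with a two-finger parallel gripper is mounted at the origin on a cart in front of the work surface, level with it; the furniture and walls round the work are solid. World frame = base frame: x ahead of the robot, y to its left, z up, the work surface at z = 0. Lengths are in m, angles in rad, forces in N, time in s.
With the tool pointing down it reaches from about 0.35 to 0.725 m from the base axis. Payload 6 kg.
Tool frame: the origin (TCP) lies at the very end of the fingers, on their centre line; the grasp point (between the pads) lies 19 mm behind it; z points along the fingers, y is the line along which they close (so a half turn about z gives the same grasp; the last joint's range is limited). The gripper opens to 85 mm and grips with 20 to 120 N. Pads are 22 mm wide; open, the fingers measure 114 mm over their backs; the gripper's body (76 mm by 85 mm) begins 54 mm behind the grasp point. The pads swing forward as they close: fully open they stand 13 mm farther back than shut.
Start: joints at [-0.833, 0.04, 0.085, 0, -1.615, -0.334], TCP at [0.236, -0.552, 0.231] pointing down, gripper open.
Joint ranges: [-2.56, 2.56], [-1.29, 2.01], [-1.08, 1.49], [-3.29, 1.98], [-2.81, -0.18], [-2.99, 2.99]. Speed limits (rad/s): [2.57, 2.57, 3.01, 3.14, 3.14, 3.14].

### API

Orientations are given as a unit quaternion [w, x, y, z].
In Python, from rig import arm gives the robot as it stands.
- The arm moves only by the tool move_arm, never from a script. Its argument "increments" is a list of rows, each an object with "fingers": the finger opening in cm, from 0 to 8.54; "offset": the shift along the tool's x, y, z in cm, a list of three; "twist": the turn, a rotation vector about the tool's x, y, z in rad, a list of three. In form: [{"fingers": fingers, "offset": [x, y, z], "twist": [ax, ay, az]}, ...]. A call has 1 to 8 rows; each row is the pose to reach, as a shift and turn from the pose commanded when the call began, along the tool's axes at that moment; what a row does not reach only later rows make up. A row lasts 1/8 s, in which the tool goes at most 62.5 mm and 10.7 degrees, less where a joint would pass 70% of its speed; a pose out of reach is approached as far as the arm can. A call with a gripper value outside its range is refused whole. The fingers move at their own pace and stop on an object; "force" is the grip in N (left out, the last holds). Time passes only in rows, so rows that repeat a pose let the fingers close. It gives the time, the measured TCP pose, the force, the opening and the grip force at its end, in the units of the state.
- arm.observe(): the state, without advancing time (a new reading comes with each control period).
- arm.grab_frame(name): name is "side" or "top" or "wrist"; returns a dict with "frame" (480x640x3 uint8, blue, green, red), "fov_y" (degrees; the focal length in pixels is half the picture's height over the tangent of half this angle, whatever the lens; pixels are square), "cx", "cy" (the principal point, pixels), "k1" (the pictures are not rectified: a ray, as slopes to the right and down, at radius r is drawn at 1 + k1 r^2 times it, then the intrinsics apply), "rvec" (rotation vector, rad) and "tvec" (3), from world to camera coordinates, as OpenCV has them. Camera axes: x right, y down, z forward; pixel columns grow to the right and rows downward; lengths in m; the calibration is good to about 2 mm. A picture is of the moment at which its call begins. There is no depth.
- arm.close_job(): hands the job in; it is judged then, once.
The state is a dict: "clock": time; "q": joint angles; "dq": joint speeds; "joint_efforts": joint torques, N m; "ee_pos": TCP position; "orientation": TCP orientation; "contact_force": force on the tool from outside, world axes, zero at the start; "torque": the same for the moment, N m; "finger_gap": finger opening in m; "gripper_force": force on a finger pad.
Only numpy, scipy, OpenCV 4.12 (cv2) and the standard library are available. Lean on these libraries where they do the work, as an engineer would, in place of code of your own. Each camera call takes 0.05 s, during which the arm holds its last target. There are 200 camera calls.

### The job

Lay the marked test block flat in the meter's open drawer, mark up and clear of the housing, and let go of it. Then take the hand probe from its stand and hold it upright on the block, its bar foot centred in the marked rectangle and lying along it, pressed lightly so that the sprung foot goes about half way in. Finish while holding it there, not letting go; leave the drawer open and the other things where they are, and never press hard.

Things in the scene. Friction and masses are not known exactly. Their poses are not given: they have to be found in the camera images.
- block: white rectangular test block, 70 mm (its x) by 44 mm (its y) by 22 mm high, about 130 g, loose, lying on the table with the marked face up; origin at the centre of its underside, z up. The only rectangular white block; the round white disc is not it
- mark (a point): centre of the marked rectangle on the block's top face, 14 mm from the block's centre towards its +x end and 22 mm above its underside. The mark is a thin dark outline, 14 mm along the block's x and 36 mm along the block's y; the axes are the block's
- bay (a point): centre of the uncovered drawer floor, on its inner floor, 22 mm above the table; -x is the way the drawer opens, z up. Inside it is 178 mm wide (y) and runs from 55 mm in front (-x) to about 50-70 mm behind, where the housing covers it. Above this floor the walls stand 41 mm, the front panel 51 mm, the housing 63 mm. The front panel and its bar handle reach 117 mm in front of this point
- meter_drawer0 (a joint): how far the meter's drawer is open, in m (0 shut, 0.134 fully open); it starts open 0.115 to 0.133 and slides with light friction (about 1 N)
- stand: fixed grey probe stand, base plate 100x100x10 mm with a 76x76 mm top plate at 60 mm above the table that has a 36 mm square hole in its middle, in which the probe hangs; origin at the centre of its underside, axes along its edges
- probe: hand probe, 155 g, upright in the stand. Origin on its axis at the lower face of the foot when out (15 mm above the table in the stand); z up along it, x, y along the stand's edges. Heights from the origin: foot and stem to 37 mm, 31 mm square to 45, 48x48 mm flange 45 to 53 (rests on the stand), square white handle 28x28 mm (sides along x, y) to 150, button to 154. Lifts up; clear after 50 mm
- foot (a point): centre of the lower face of the probe's steel bar foot, 30 mm along the probe's y and 8 mm along its x; moves with the foot as it is pressed in; axes are the probe's
- plunger (a joint): how far the probe's sprung foot is pressed in, in m: 0 out, 0.012 against its stop. The spring pushes with about 1.3 N at 0 and 4.3 N at 0.012; beyond that the foot is rigid
- blank: plain round white disc without a mark, 54 mm diameter, 18 mm high, loose; origin at the centre of its underside
- beaker_2: small clear glass beaker, 53 mm diameter, 64 mm high, loose; origin at the centre of its underside
- dropper_1: dropper bottle, 37 mm diameter, 102 mm high, loose; origin at the centre of its underside
- tape_1: roll of tape lying flat, 96 mm diameter, 25 mm high, loose; origin at the centre of its underside
- matchbox: match box, 36x53x15 mm, loose; origin under its middle
Things that resemble listed ones, but are neither listed nor needed, are in the scene too. Leave any blue or green look-alike of the probe alone.

How it is judged:
By the outcome, as a careful person would: the job done as asked, in the order asked, and still so for the second after the job is handed in, while the arm keeps its last pose, push and grip.
It also fails if it takes over 69 s, if anything falls off the work surface, if the arm or the gripper's body presses on something with over 40 N, if the wrist force passes 120 N, or if a joint passes its speed limit or range.

## Working session

There is one attempt and no reset: what is moved stays moved. The work goes in short steps, Python scripts to look and compute and a tool call to move; the robot and the scene stay as the last step left them, time stands still between calls to the robot, and variables do not carry over. Pictures are saved under pics/ and viewed, at most 10 in all, crops included, and the job is handed in when it is done.

Besides the shell and the picture viewer there is one more tool, called after "Emit:" by a JSON object that holds its "api" and its "payload", one argument or row to a line. move_arm: Moves the arm, as the interface text tells. Its arguments: {"type":"object","properties":{"increments":{"type":"array","items":{"type":"object","properties":{"fingers":{"type":"number"},"offset":{"type":"array","items":{"type":"number"}},"twist":{"type":"array","items":{"type":"number"}}}}},"force":{"type":"number"}},"required":["increments"]}

```bash
ls; mkdir -p pics; python3 - <<'E'
from rig import arm
import cv2,json
s=arm.observe();print(s)
for n in("side","top"):
    f=arm.grab_frame(n);cv2.imwrite(f"pics/{n}0.png",f.pop("frame"));print(n,f)
E
```

```text
pics
{'clock': 0.0, 'q': array([-8.33285808e-01,  4.08078588e-02,  8.37891288e-02, -4.69740384e-04,
       -1.61550206e+00, -3.33677678e-01]), 'dq': array([-0.00158611,  0.0008735 ,  0.00093538,  0.00069111,  0.00167325,
        0.00106206]), 'joint_efforts': array([ 1.33303542e-04, -3.68201280e+01,  3.47411549e+01,  6.93231449e+00,
       -5.47342905e-03,  2.36813167e-05]), 'ee_pos': array([ 0.23569824, -0.55140086,  0.23026798]), 'orientation': array([-2.38256307e-04, -2.00557190e-01,  9.79681589e-01,  8.61242202e-04]), 'contact_force': array([-0.10501543,  0.15918119, -0.35368328]), 'torque': array([0.00176644, 0.01239311, 0.02721007]), 'gripper_force': 0.0, 'finger_gap': 0.0853583110828782}
side {'fov_y': 52.862661357228134, 'cx': 330.66825971512634, 'cy': 247.63337875222453, 'k1': 0.009613177451602856, 'rvec': array([ 2.08156292e+00, -1.42146097e-03, -1.36527552e-03]), 'tvec': array([-0.62919006,  0.02677491,  1.17702627])}
top {'fov_y': 42.866735184929716, 'cx': 328.874171708979, 'cy': 237.1456873486902, 'k1': -0.13765154232597387, 'rvec': array([ 2.09263264, -2.11832172,  0.22452643]), 'tvec': array([0.0207247 , 0.61990622, 1.63442099])}
```

View pics/top0.png

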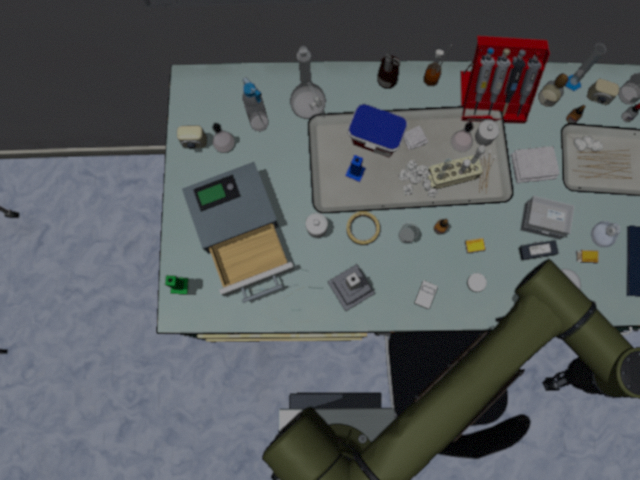

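View pics/side0.png

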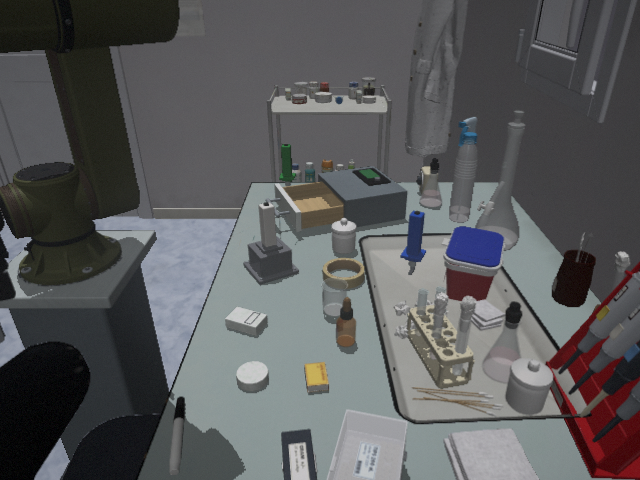

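Top view: block candidates are the white block with a mark (427,294), round disc (477,282) = blank, white folded cloths (415,137)/(535,163), and a grey box (547,217). By description it is (427,294). The probe candidates are white in the stand (352,283), blue (357,168) and green (177,284); the white one is it. The drawer bay is near (247,258).

```bash
cat > h.py <<'E'
import numpy as np,cv2
from scipy.spatial.transform import Rotation as R
def cam(f):
    F=240/np.tan(np.radians(f["fov_y"]/2))
    K=np.array([[F,0,f["cx"]],[0,F,f["cy"]],[0,0,1]]);D=np.array([f["k1"],0,0,0,0.])
    return K,D,np.array(f["rvec"],float),np.array(f["tvec"],float)
def pix2w(f,uv,z):
    K,D,r,t=cam(f);uv=np.array(uv,float).reshape(-1,1,2)
    n=cv2.undistortPoints(uv,K,D).reshape(-1,2);M=cv2.Rodrigues(r)[0]
    d=np.c_[n,np.ones(len(n))]@M;c=-M.T@t
    return c+d*((z-c[2])/d[:,2])[:,None]
def w2pix(f,P):
    K,D,r,t=cam(f);return cv2.projectPoints(np.array(P,float).reshape(-1,1,3),r,t,K,D)[0].reshape(-1,2)
def crop(im,x,y,w,h,s): return cv2.resize(im[y:y+h,x:x+w],None,fx=s,fy=s,interpolation=cv2.INTER_CUBIC)
E
python3 - <<'E'
from h import *;from rig import arm
f=arm.grab_frame("top");g=arm.grab_frame("side")
a=crop(f["frame"],405,275,50,37,8);b=crop(g["frame"],216,300,50,37,8)
c=crop(f["frame"],170,160,133,150,3)[:, :400];c=crop(f["frame"],200,210,100,75,4);d=crop(f["frame"],320,250,100,75,4)
d=crop(f["frame"],325,255,50,37,8); c=crop(f["frame"],200,205,100,74,4)
cv2.imwrite("pics/c1.png",np.vstack([np.hstack([a,b]),np.hstack([c,d])]))
print(pix2w(f,[[427,294],[247,258],[352,283],[477,282]],0.02))
E
```

```text
[[ 0.46305368 -0.26115498  0.02      ]
 [ 0.5726261   0.24739904  0.02      ]
 [ 0.49736517 -0.05035627  0.02      ]
 [ 0.49477668 -0.40570171  0.02      ]]
```

View pics/c1.png

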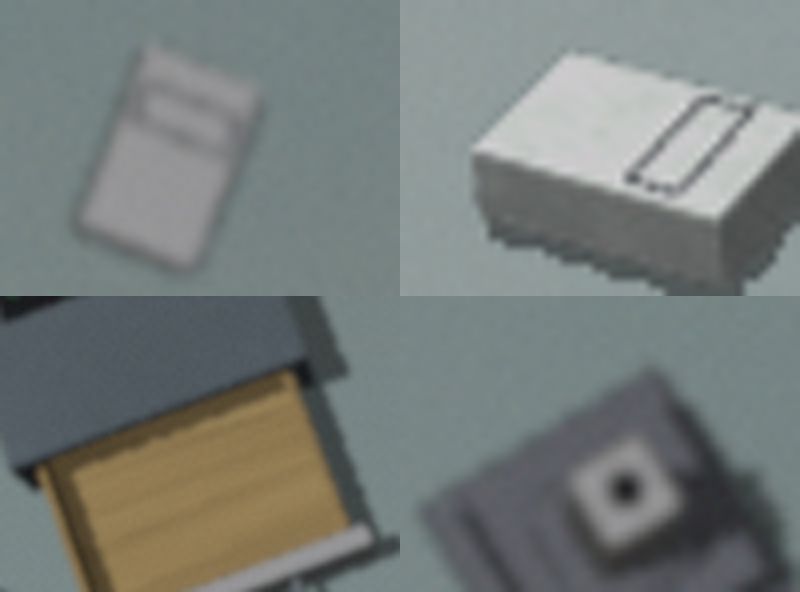

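The crop confirms the choice: the block with the dark outlined rectangle toward its far end. The drawer and the stand (square white handle with black button) are also clear.

```bash
python3 - <<'E'
from h import *;from rig import arm
f=arm.grab_frame("top");g=arm.grab_frame("side")
np.set_printoptions(precision=4,suppress=True)
T=lambda p,o,s,c:np.array(c)+(np.array(p,float)-o)/s
b=pix2w(f,T([[145,48],[262,88],[195,268],[80,222]],[0,0],8,[405,275]),.022)
def ang(v):return np.degrees(np.arctan2(v[1],v[0]))
print("blk top",b[:,:2],b.mean(0),"x dir",ang(b[0]+b[1]-b[2]-b[3]))
s=pix2w(g,T([[575,55],[722,215],[472,152]],[400,0],8,[216,300]),.022);print("side",s[:,:2], (s[1]+(s[0]-s[2])/1, ))
h=pix2w(f,T([[20,468],[305,365]],[0,296],4,[200,205]),.085);print("housing",h,ang(h[0]-h[1]))
p=pix2w(f,T([[215,588],[360,530]],[0,296],4,[200,205]),.073);print("front",p,ang(p[0]-p[1]))
w=pix2w(f,T([[295,372],[345,525],[40,468],[85,588]],[0,296],4,[200,205]),.063);print("walls",w,ang(w[0]-w[1]),ang(w[2]-w[3]))
q=pix2w(f,T([[570,480],[640,440],[683,495],[610,552]],[400,296],8,[325,255]),.165);print("handle",q,q.mean(0),ang(q[1]-q[0]),ang(q[2]-q[1]))
print("button",pix2w(f,T([[625,490]],[400,296],8,[325,255]),.169))
k=arm.grab_frame("wrist");K,D,r,t=cam(k);M=cv2.Rodrigues(r)[0];print("wristcam",-M.T@t,M[2],k["fov_y"])
o=arm.observe();Rt=R.from_quat(np.roll(o["orientation"],-1)).as_matrix();print(Rt, Rt.T@(-M.T@t-o["ee_pos"]))
E
```

```text
blk top [[ 0.4999 -0.2514]
 [ 0.485  -0.2923]
 [ 0.4219 -0.2658]
 [ 0.4387 -0.226 ]] [ 0.4614 -0.2589  0.022 ] x dir -22.66832376864149
side [[ 0.4434 -0.2285]
 [ 0.4887 -0.2919]
 [ 0.4251 -0.2677]] (array([ 0.507 , -0.2527,  0.022 ]),)
housing [[0.5899 0.3556 0.085 ]
 [0.6604 0.1585 0.085 ]] 109.68032513404775
front [[0.5068 0.2205 0.073 ]
 [0.546  0.121  0.073 ]] 111.50350605087587
walls [[0.6608 0.1676 0.063 ]
 [0.5514 0.132  0.063 ]
 [0.5942 0.3461 0.063 ]
 [0.5092 0.3122 0.063 ]] 17.978929973217586 21.69548629448046
handle [[ 0.49   -0.0307  0.165 ]
 [ 0.5028 -0.0536  0.165 ]
 [ 0.4846 -0.0671  0.165 ]
 [ 0.4664 -0.0432  0.165 ]] [ 0.486  -0.0487  0.165 ] -60.816806654041976 -143.30337845254388
button [[ 0.4859 -0.0483  0.169 ]]
wristcam [ 0.1655 -0.5821  0.3738] [ 0.2716  0.1175 -0.9552] 60.55399912294637
[[-0.9196 -0.3929 -0.0003]
 [-0.3929  0.9196  0.0004]
 [ 0.0001  0.0004 -1.    ]] [ 0.0766 -0.0003 -0.1427]
```

```bash
cat >> h.py <<'E'
np.set_printoptions(precision=4,suppress=True)
def goal(arm,p,ydeg):
    """tool down, tool y at world angle ydeg; print offset cm, twist"""
    o=arm.observe();Rt=R.from_quat(np.roll(o["orientation"],-1))
    a=np.radians(ydeg);y=np.array([np.cos(a),np.sin(a),0]);z=np.array([0,0,-1.]);G=R.from_matrix(np.c_[np.cross(y,z),y,z])
    print("clock",o["clock"],"q6",o["q"][5],"off",Rt.inv().apply(np.array(p)-o["ee_pos"])*100,"twist",(Rt.inv()*G).as_rotvec())
E
python3 -c "
from h import *;from rig import arm
goal(arm,[.4635,-.2595,.14],67.3);goal(arm,[.4635,-.2595,.14],-112.7)"
```

```text
clock 0.35 q6 -0.3336885228816406 off [-32.4252  17.9126   9.1119] twist [ 0.0004 -0.0003  0.8   ]
clock 0.35 q6 -0.3336885228816406 off [-32.4252  17.9126   9.1119] twist [ 0.0003  0.0005 -2.3416]
```

Emit:
{"api": "move_arm", "payload": {
  "increments": [
    {"fingers": 8.5,"offset": [-4,2.2,0],"twist": [0,0,0.1]},
    {"fingers": 8.5,"offset": [-9,5,0],"twist": [0,0,0.2]},
    {"fingers": 8.5,"offset": [-15,8,1],"twist": [0,0,0.35]},
    {"fingers": 8.5,"offset": [-20,11,3],"twist": [0,0,0.5]},
    {"fingers": 8.5,"offset": [-26,14,5],"twist": [0,0,0.65]},
    {"fingers": 8.5,"offset": [-32.4,17.9,9.1],"twist": [0,0,0.8]},
    {"fingers": 8.5,"offset": [-32.4,17.9,9.1],"twist": [0,0,0.8]},
    {"fingers": 8.5,"offset": [-32.4,17.9,9.1],"twist": [0,0,0.8]}
  ]
}}

```text
clock: 1.35
ee_pos: [0.4636, -0.2579, 0.1386]
orientation: [-0.001, 0.195, 0.981, 0.0]
contact_force: [-0.1, -0.9, 0.8]
finger_gap: 0.0849
gripper_force: 0.0
```

```bash
python3 -c "
from h import *;from rig import arm
print(arm.observe());f=arm.grab_frame('wrist');cv2.imwrite('pics/w1.png',f['frame']);np.save('w1.npy',f,allow_pickle=True)"
```

```text
{'clock': 1.35, 'q': array([-0.1288, -0.1348, -0.2523, -0.0007, -1.4561, -1.8349]), 'dq': array([-0.0471, -0.0171,  0.032 ,  0.0227, -0.0183,  0.0247]), 'joint_efforts': array([  1.233 , -27.1256,  33.9707,   6.6201,   0.2073,  -0.2926]), 'ee_pos': array([ 0.4636, -0.2579,  0.1386]), 'orientation': array([-0.0015,  0.1952,  0.9808,  0.0003]), 'contact_force': array([-0.1493, -0.8925,  0.7542]), 'torque': array([-0.0939,  0.0206, -0.0133]), 'gripper_force': 0.0, 'finger_gap': 0.08490392704974258}
```

View pics/w1.png

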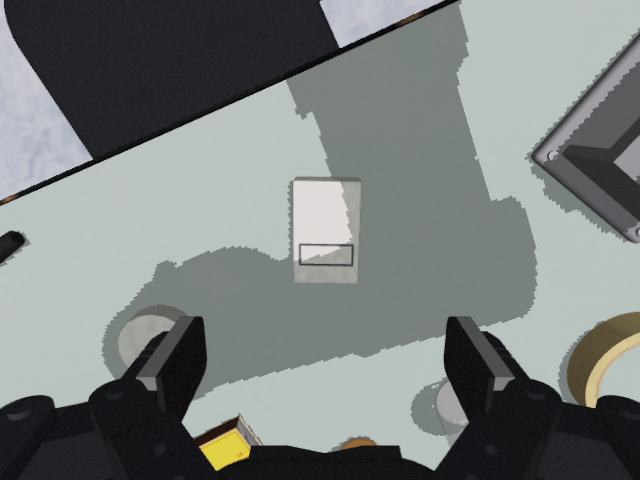

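The wrist view shows the block's top face with corners about (294,181), (361,181), (358,282), (294,282), and the mark spanning (299,244) to (353,265).

```bash
python3 -c "
from h import *;from rig import arm
f=np.load('w1.npy',allow_pickle=True).item()
p=pix2w(f,[[294,181],[361,181],[358,282],[294,282]],.022);print(p,p.mean(0))
m=pix2w(f,[[299.5,245],[353,245],[353,265],[299.5,265]],.022);print(m,m.mean(0))
d=m[1]+m[2]-m[0]-m[3];print('y?',np.degrees(np.arctan2(d[1],d[0])))
e=p[2]+p[3]-p[0]-p[1];print('x',np.degrees(np.arctan2(e[1],e[0])))
a=np.radians(-22.5);c=m.mean(0)-.014*np.array([np.cos(a),np.sin(a),0]);print(c);goal(arm,[*c[:2],.006],67.5)"
```

```text
[[ 0.4215 -0.2624  0.022 ]
 [ 0.4376 -0.2233  0.022 ]
 [ 0.5009 -0.2498  0.022 ]
 [ 0.4843 -0.29    0.022 ]] [ 0.4611 -0.2564  0.022 ]
[[ 0.4616 -0.276   0.022 ]
 [ 0.4751 -0.2433  0.022 ]
 [ 0.4882 -0.2485  0.022 ]
 [ 0.4745 -0.2817  0.022 ]] [ 0.4748 -0.2624  0.022 ]
y? 67.52643797842863
x -23.22595596073435
[ 0.4619 -0.257   0.022 ]
clock 1.4 q6 -1.8342432584967454 off [ 0.2104  0.1457 13.3872] twist [-0.0004 -0.0011 -0.0015]
```

Emit:
{"api": "move_arm", "payload": {
  "increments": [
    {"fingers": 8.5,"offset": [0.2,0.15,5],"twist": [0,0,0]},
    {"fingers": 8.5,"offset": [0.2,0.15,9],"twist": [0,0,0]},
    {"fingers": 7.5,"offset": [0.2,0.15,12],"twist": [0,0,0]},
    {"fingers": 6.0,"offset": [0.2,0.15,13.5],"twist": [0,0,0]},
    {"fingers": 5.2,"offset": [0.2,0.15,13.5],"twist": [0,0,0]},
    {"fingers": 4.0,"offset": [0.2,0.15,13.5],"twist": [0,0,0]},
    {"fingers": 4.0,"offset": [0.2,0.15,13.5],"twist": [0,0,0]},
    {"fingers": 4.0,"offset": [0.2,0.15,13.5],"twist": [0,0,0]}
  ],
  "force": 30
}}

```text
clock: 2.4
ee_pos: [0.463, -0.258, 0.0068]
orientation: [0.001, 0.197, 0.98, -0.0]
contact_force: [-0.6, 0.4, 6.1]
finger_gap: 0.043
gripper_force: 31.7
```

```bash
python3 -c "
from h import *;from rig import arm
goal(arm,[.557,.231,.22],110)"
```

```text
clock 2.4 q6 -1.8388307074929644 off [ 10.1345  48.743  -21.3401] twist [-0.0009  0.0023 -0.745 ]
```

Emit:
{"api": "move_arm", "payload": {
  "increments": [
    {"fingers": 4.0,"offset": [0,0,-3],"twist": [0,0,0]},
    {"fingers": 4.0,"offset": [0,0,-8],"twist": [0,0,0]},
    {"fingers": 4.0,"offset": [0,0,-14],"twist": [0,0,0]},
    {"fingers": 4.0,"offset": [0,0,-18],"twist": [0,0,0]},
    {"fingers": 4.0,"offset": [0,0,-21],"twist": [0,0,0]},
    {"fingers": 4.0,"offset": [0,0,-21],"twist": [0,0,0]}
  ]
}}

```text
clock: 3.15
ee_pos: [0.463, -0.2579, 0.2179]
orientation: [0.002, 0.197, 0.98, -0.0]
contact_force: [-0.8, 0.0, -2.5]
finger_gap: 0.0434
gripper_force: 31.2
```

```bash
python3 -c "
from h import *;from rig import arm
goal(arm,[.557,.231,.2],110)"
```

```text
clock 3.15 q6 -1.8387610180244824 off [10.1977 48.7291  1.7866] twist [-0.0009  0.0046 -0.7451]
```

Emit:
{"api": "move_arm", "payload": {
  "increments": [
    {"fingers": 4.0,"offset": [0.6,3,0],"twist": [0,0,0]},
    {"fingers": 4.0,"offset": [1.8,8.5,0],"twist": [0,0,-0.1]},
    {"fingers": 4.0,"offset": [3,14.5,0],"twist": [0,0,-0.2]},
    {"fingers": 4.0,"offset": [4.3,20.5,0],"twist": [0,0,-0.32]},
    {"fingers": 4.0,"offset": [5.5,26.5,0],"twist": [0,0,-0.44]},
    {"fingers": 4.0,"offset": [6.8,32.5,0],"twist": [0,0,-0.56]},
    {"fingers": 4.0,"offset": [8,38.5,0],"twist": [0,0,-0.68]},
    {"fingers": 4.0,"offset": [9.2,44,0],"twist": [0,0,-0.745]}
  ]
}}

```text
clock: 4.15
ee_pos: [0.5465, 0.1859, 0.2133]
orientation: [-0.001, -0.175, 0.985, -0.0]
contact_force: [0.4, -0.9, -0.8]
finger_gap: 0.0432
gripper_force: 31.2
```

```bash
python3 -c "
from h import *;from rig import arm
goal(arm,[.557,.231,.2],110);f=arm.grab_frame('wrist');cv2.imwrite('pics/w2.png',f['frame']);np.save('w2.npy',f,allow_pickle=True)"
```

```text
clock 4.15 q6 -1.8933049091149217 off [-2.5479  3.8645  1.3286] twist [ 0.0002 -0.0024  0.0032]
```

View pics/w2.png

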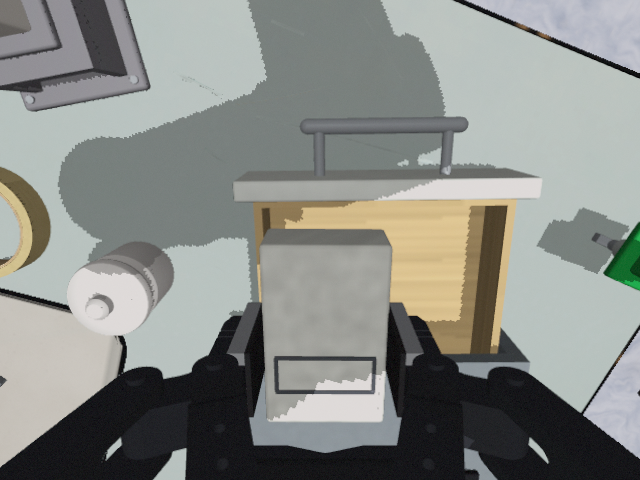

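The wrist view shows the block held level, the drawer's front panel top inner edge from (237,199) to (541,197), the right wall top at about (512,200) to (497,350) and the handle at (303–466,125).

```bash
python3 -c "
from h import *;from rig import arm
f=np.load('w2.npy',allow_pickle=True).item()
p=pix2w(f,[[237,199],[541,197],[235,181],[541,179]],.073);print(p)
d=p[0]-p[1];d2=p[2]-p[3];a=np.degrees(np.arctan2(-d[1],-d[0]));print('y ang',a,np.degrees(np.arctan2(-d2[1],-d2[0])),np.linalg.norm(d))
w=pix2w(f,[[510,201],[498,352],[254,201]],.063);print(w,np.degrees(np.arctan2(*(w[1]-w[0])[[1,0]])))
th=np.radians(a-90);u=np.array([np.cos(th),np.sin(th),0]);b=p[:2].mean(0)+.055*u;print('bay',b)
b[2]=.2;c=b-.008*u;print(c,a);goal(arm,c,a)
print(w2pix(f,[[*(b[:2]),.022]]))
"
```

```text
[[0.5475 0.121  0.073 ]
 [0.4734 0.3186 0.073 ]
 [0.5359 0.1161 0.073 ]
 [0.4624 0.3125 0.073 ]]
y ang 110.54582862407341 110.52422022412644 0.21099168788534026
[[0.4835 0.3049 0.063 ]
 [0.5974 0.3537 0.063 ]
 [0.5472 0.1316 0.063 ]] 23.21702339166401
bay [0.562  0.2391 0.073 ]
[0.5545 0.2363 0.2   ] 110.54582862407341
clock 4.2 q6 -1.893939928210468 off [-2.3162  3.9619  1.1636] twist [ 0.0017 -0.0032 -0.0009]
[[376.9288 250.4426]]
```

Emit:
{"api": "move_arm", "payload": {
  "increments": [
    {"fingers": 4.0,"offset": [-1.2,2.5,0],"twist": [0,0,0]},
    {"fingers": 4.0,"offset": [-2.3,3.95,1],"twist": [0,0,0]},
    {"fingers": 4.0,"offset": [-2.3,3.95,5],"twist": [0,0,0]},
    {"fingers": 4.0,"offset": [-2.3,3.95,10],"twist": [0,0,0]},
    {"fingers": 4.0,"offset": [-2.3,3.95,14],"twist": [0,0,0]},
    {"fingers": 4.0,"offset": [-2.3,3.95,16.5],"twist": [0,0,0]},
    {"fingers": 4.0,"offset": [-2.3,3.95,17.5],"twist": [0,0,0]},
    {"fingers": 4.0,"offset": [-2.3,3.95,17.8],"twist": [0,0,0]}
  ]
}}

```text
clock: 5.2
ee_pos: [0.5584, 0.2293, 0.0423]
orientation: [0.004, -0.174, 0.985, 0.0]
contact_force: [-1.9, -0.0, 22.9]
finger_gap: 0.0429
gripper_force: 37.9
```

```bash
python3 -c "
from h import *;from rig import arm
print(arm.observe())
f=arm.grab_frame('wrist')['frame'];g=arm.grab_frame('side')['frame']
cv2.imwrite('pics/w3.png',np.hstack([cv2.resize(f,(400,300)),crop(g,250,130,200,150,2)]))"
```

```text
{'clock': 5.2, 'q': array([ 0.7236,  0.1024, -0.1985,  0.0042, -1.2625, -1.9467]), 'dq': array([-0.0028,  0.002 , -0.0032,  0.0117,  0.0346, -0.001 ]), 'joint_efforts': array([ -0.0714, -26.1701,  22.3685,   2.8197,   0.7718,   0.0097]), 'ee_pos': array([0.5584, 0.2293, 0.0423]), 'orientation': array([ 0.0042, -0.1736,  0.9848,  0.0002]), 'contact_force': array([-1.8929, -0.0105, 22.9463]), 'torque': array([-0.2525,  0.7372,  0.0209]), 'gripper_force': 37.93372571468353, 'finger_gap': 0.042941126732432736}
```

View pics/w3.png

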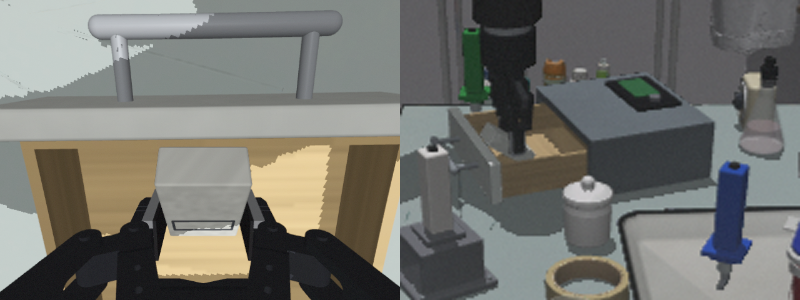

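The block has pitched in the grip: its front end is up by about 30° and its rear edge is on the drawer floor. I'll loosen the grip to the minimum and lower gently so the floor levels it.

Emit:
{"api": "move_arm", "payload": {
  "increments": [
    {"fingers": 4.0,"offset": [0,0,-0.5],"twist": [0,0,0]},
    {"fingers": 4.0,"offset": [0,0,-0.3],"twist": [0,0,0]},
    {"fingers": 4.0,"offset": [0,0,0],"twist": [0,0,0]},
    {"fingers": 4.0,"offset": [0,0,0.1],"twist": [0,0,0]},
    {"fingers": 4.0,"offset": [0,0,0.2],"twist": [0,0,0]}
  ],
  "force": 20
}}

```text
clock: 5.92
ee_pos: [0.5593, 0.23, 0.0422]
orientation: [0.006, -0.174, 0.985, 0.001]
contact_force: [-0.9, -0.4, 26.1]
finger_gap: 0.0434
gripper_force: 38.5
```

Emit:
{"api": "move_arm", "payload": {
  "increments": [
    {"fingers": 4.0,"offset": [0,0,-0.4],"twist": [0,0,0]},
    {"fingers": 4.0,"offset": [0,0,-0.7],"twist": [0,0,0]},
    {"fingers": 4.0,"offset": [0,0,-0.7],"twist": [0,0,0]},
    {"fingers": 4.6,"offset": [0,0,-0.7],"twist": [0,0,0]},
    {"fingers": 4.7,"offset": [0,0,-0.7],"twist": [0,0,0]},
    {"fingers": 4.9,"offset": [0,0,-0.7],"twist": [0,0,0]}
  ],
  "force": 20
}}

```text
clock: 6.68
ee_pos: [0.5547, 0.2286, 0.0415]
orientation: [-0.001, -0.174, 0.985, -0.0]
contact_force: [0.5, -1.1, -0.9]
finger_gap: 0.0486
gripper_force: 0.0
```

```bash
python3 -c "
from h import *;from rig import arm
print(arm.observe()['ee_pos'])
F=arm.grab_frame('wrist');np.save('w4.npy',F,allow_pickle=True);f=F['frame'];g=arm.grab_frame('side')['frame']
cv2.imwrite('pics/w4.png',np.hstack([cv2.resize(f,(520,390)),np.vstack([crop(g,270,150,140,100,2),np.zeros((190,280,3),np.uint8)])]))"
```

```text
[0.5547 0.2286 0.0415]
```

View pics/w4.png

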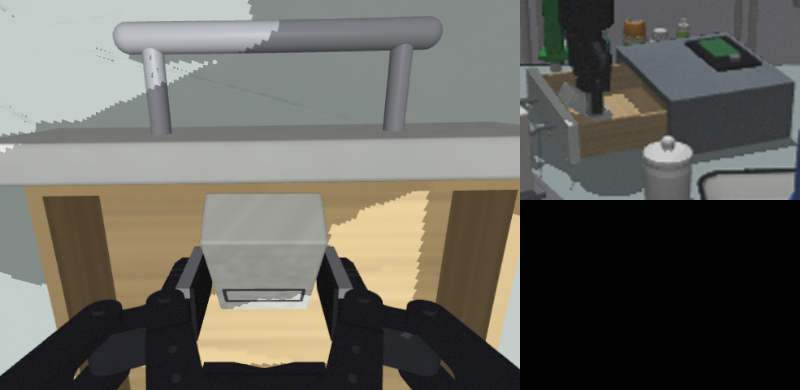

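The picture shows the block still leaning with its front end up, apparently resting against the front panel. I'll solve its pose by PnP.

```bash
python3 -c "
from h import *;from rig import arm
f=np.load('w4.npy',allow_pickle=True).item();K,D,r,t=cam(f)
px=np.array([[205,193],[322,193],[201,243],[327,243],[216,308],[311,308],[224,290],[306,290],[224,301],[304,301]])/.8125
o=np.array([[-35,-22,0],[-35,22,0],[-35,-22,22],[-35,22,22],[35,-22,22],[35,22,22],[7,-18,22],[7,18,22],[21,-18,22],[21,18,22]])/1000.
ok,rv,tv=cv2.solvePnP(o,px,K,D);e=cv2.projectPoints(o,rv,tv,K,D)[0].reshape(-1,2)-px;print(abs(e).max(1))
M=cv2.Rodrigues(r)[0];B=M.T@cv2.Rodrigues(rv)[0];p=M.T@(tv.ravel()-t);print(p,B)
C=o@B.T+p;u=np.array([np.cos(np.radians(20.5)),np.sin(np.radians(20.5)),0]);print(np.c_[C,C@u])
q=pix2w(f,np.array([[30,185],[520,181]])/.8125,.073);print(q,q@u)
print(arm.observe()['ee_pos']@u)
"
```

```text
[1.1132 1.3855 2.3083 2.3429 5.7552 4.4296 1.0561 1.3235 2.5198 2.4288]
[0.5425 0.2239 0.0422] [[ 0.7524 -0.3437  0.5619]
 [ 0.2748  0.9391  0.2064]
 [-0.5986 -0.0009  0.8011]]
[[0.5237 0.1936 0.0631 0.5583]
 [0.5086 0.235  0.0631 0.5587]
 [0.5361 0.1982 0.0808 0.5715]
 [0.5209 0.2395 0.0807 0.5718]
 [0.5887 0.2174 0.0389 0.6276]
 [0.5736 0.2587 0.0388 0.6279]
 [0.5663 0.2135 0.0556 0.6052]
 [0.5539 0.2473 0.0556 0.6054]
 [0.5768 0.2173 0.0472 0.6164]
 [0.5645 0.2511 0.0472 0.6167]]
[[0.5384 0.1374 0.073 ]
 [0.4801 0.2937 0.073 ]] [0.5525 0.5525]
0.5998815848544605
```

Emit:
{"api": "move_arm", "payload": {
  "increments": [
    {"fingers": 5.6,"offset": [0,0,0],"twist": [0,0,0]},
    {"fingers": 6.0,"offset": [0,0,0],"twist": [0,0,0]},
    {"fingers": 6.0,"offset": [0,0,0],"twist": [0,0,0]}
  ]
}}

```text
clock: 7.15
ee_pos: [0.5551, 0.2288, 0.0423]
orientation: [-0.0, -0.174, 0.985, 0.0]
contact_force: [1.1, 0.1, 0.6]
finger_gap: 0.0598
gripper_force: 0.0
```

```bash
python3 -c "
from h import *;from rig import arm
print(arm.observe()['ee_pos'])
F=arm.grab_frame('wrist');np.save('w5.npy',F,allow_pickle=True);f=F['frame'];g=arm.grab_frame('side')['frame']
cv2.imwrite('pics/w5.png',np.hstack([cv2.resize(f,(520,390)),np.vstack([crop(g,270,150,140,100,2),np.zeros((190,280,3),np.uint8)])]))"
```

```text
[0.5551 0.2288 0.0423]
```

View pics/w5.png

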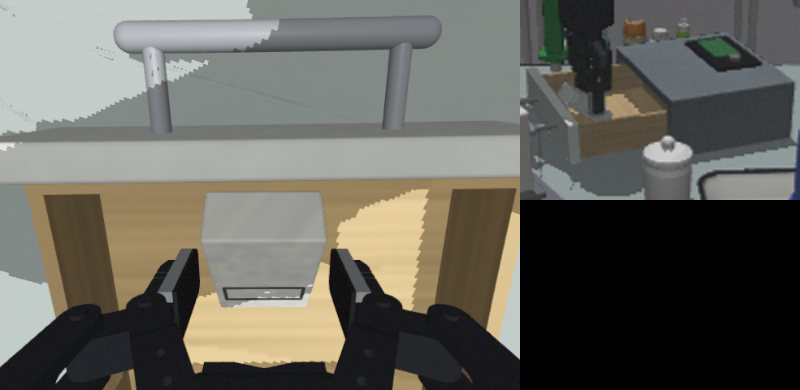

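Emit:
{"api": "move_arm", "payload": {
  "increments": [
    {"fingers": 4.0,"offset": [0,0,0],"twist": [0,0,0]},
    {"fingers": 4.0,"offset": [0,0,0],"twist": [0,0,0]},
    {"fingers": 4.0,"offset": [0,0,0],"twist": [0,0,0]},
    {"fingers": 4.0,"offset": [-0.3,0,-0.5],"twist": [0,0,0]},
    {"fingers": 4.0,"offset": [-1.4,0,-1],"twist": [0,0,0]},
    {"fingers": 4.0,"offset": [-2.5,0,-1],"twist": [0,-0.1,0]},
    {"fingers": 4.0,"offset": [-2.5,0,-1],"twist": [0,-0.22,0]},
    {"fingers": 4.0,"offset": [-2.5,0,-1],"twist": [0,-0.35,0]}
  ],
  "force": 60
}}

```text
clock: 8.25
ee_pos: [0.5796, 0.2379, 0.0531]
orientation: [0.174, -0.171, 0.969, 0.031]
contact_force: [0.3, -0.5, -1.5]
finger_gap: 0.0427
gripper_force: 61.0
```

```bash
python3 -c "
from h import *;from rig import arm
o=arm.observe();print(o['ee_pos'],o['contact_force'],R.from_quat(np.roll(o['orientation'],-1)).as_matrix())
for i in range(1):
    F=arm.grab_frame('wrist');np.save('w6.npy',F,allow_pickle=True);cv2.imwrite('pics/w6.png',F['frame'])"
```

```text
[0.5796 0.2379 0.0531] [ 0.2707 -0.541  -1.4965] [[-0.8815 -0.3416  0.326 ]
 [-0.3202  0.9398  0.1191]
 [-0.3471  0.0006 -0.9378]]
```

Emit:
{"api": "move_arm", "payload": {
  "increments": [
    {"fingers": 4.0,"offset": [0.6,0,0.6],"twist": [0,0,0]},
    {"fingers": 4.0,"offset": [1.1,0,1.1],"twist": [0,0,0]},
    {"fingers": 4.0,"offset": [1.2,0,1.25],"twist": [0,0,0]},
    {"fingers": 4.0,"offset": [1.2,0,1.25],"twist": [0,0,0]}
  ]
}}

```text
clock: 8.8
ee_pos: [0.5727, 0.2353, 0.0367]
orientation: [0.171, -0.171, 0.97, 0.03]
contact_force: [0.8, 0.5, -2.0]
finger_gap: 0.0424
gripper_force: 61.2
```

Emit:
{"api": "move_arm", "payload": {
  "increments": [
    {"fingers": 4.8,"offset": [0,0,0],"twist": [0,0,0]},
    {"fingers": 5.2,"offset": [0,0,0],"twist": [0,0,0]},
    {"fingers": 6.0,"offset": [0,0,0],"twist": [0,0,0]},
    {"fingers": 6.0,"offset": [0,0,0],"twist": [0,0,0]}
  ]
}}

```text
clock: 9.3
ee_pos: [0.5722, 0.235, 0.0367]
orientation: [0.172, -0.171, 0.97, 0.03]
contact_force: [0.3, -0.7, -0.6]
finger_gap: 0.0598
gripper_force: 0.0
```

```bash
python3 -c "
from h import *;from rig import arm
print(arm.observe()['ee_pos'])
F=arm.grab_frame('wrist');np.save('w7.npy',F,allow_pickle=True);f=F['frame']
cv2.imwrite('pics/w7.png',f)"
```

```text
[0.5722 0.235  0.0367]
```

View pics/w7.png

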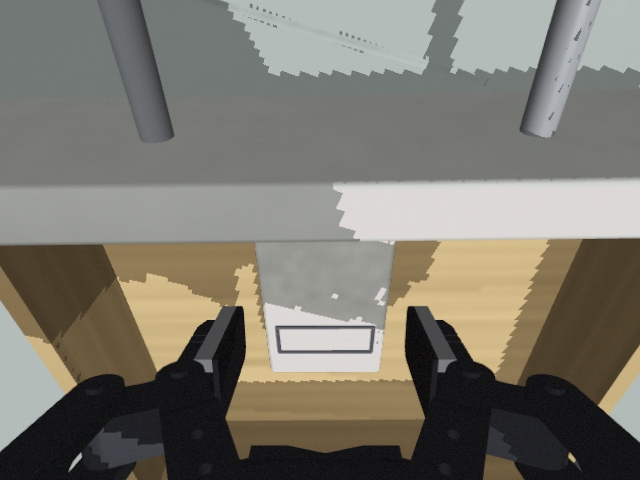

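The block now appears flat behind the front panel, with the mark at (276–375, 326–353) and its rear edge at row 371. I'll check it numerically.

```bash
python3 -c "
from h import *;from rig import arm
f=np.load('w7.npy',allow_pickle=True).item();u=np.array([np.cos(np.radians(20.5)),np.sin(np.radians(20.5)),0])
m=pix2w(f,[[276,327],[375,327],[375,353],[279,353],[271,371],[379,371]],.044);print(m,m@u)
print('len',np.linalg.norm(m[1]-m[0]),np.linalg.norm(m[3]-m[2]),np.linalg.norm(m[0]+m[1]-m[2]-m[3])/2,'rear',np.linalg.norm(m[4]-m[5]))
for a,b in((0,1),(3,2),(4,5)): d=m[b]-m[a];print(np.degrees(np.arctan2(d[1],d[0])))
print(m[:4].mean(0))
goal(arm,[.5722,.235,.22],110.5)"
```

```text
[[0.5728 0.2161 0.044 ]
 [0.5605 0.25   0.044 ]
 [0.5741 0.2561 0.044 ]
 [0.5867 0.2213 0.044 ]
 [0.5988 0.2214 0.044 ]
 [0.5839 0.2623 0.044 ]] [0.6122 0.6125 0.6274 0.6271 0.6384 0.6388]
len 0.03604057170781313 0.037027565711868625 0.014897283278712675 rear 0.04343344825736126
109.97013628253247
109.96836536607495
109.95840812472923
[0.5735 0.2358 0.044 ]
clock 9.35 q6 -2.125852690556668 off [ -6.3026   0.0053 -17.2261] twist [-0.0015  0.3501 -0.0089]
```

Emit:
{"api": "move_arm", "payload": {
  "increments": [
    {"fingers": 7,"offset": [0,0,-3],"twist": [0,0,0]},
    {"fingers": 8,"offset": [0,0,-7],"twist": [0,0,0]},
    {"fingers": 8.5,"offset": [-3,0,-12],"twist": [0,0.1,0]},
    {"fingers": 8.5,"offset": [-5,0,-14],"twist": [0,0.22,0]},
    {"fingers": 8.5,"offset": [-5,0,-14],"twist": [0,0.35,-0.01]},
    {"fingers": 8.5,"offset": [-5,0,-14],"twist": [0,0.35,-0.01]},
    {"fingers": 8.5,"offset": [-5,0,-14],"twist": [0,0.35,-0.01]}
  ]
}}

```text
clock: 10.22
ee_pos: [0.571, 0.2343, 0.1845]
orientation: [0.0, -0.178, 0.984, -0.001]
contact_force: [0.5, -0.3, 1.0]
finger_gap: 0.0848
gripper_force: 0.0
```

```bash
python3 -c "
from h import *;from rig import arm
F=arm.grab_frame('wrist');np.save('w8.npy',F,allow_pickle=True)
uv=w2pix(F,[[.5735,.2358,.044]])[0];print(arm.observe()['ee_pos'],uv)
g=cv2.cvtColor(F['frame'],cv2.COLOR_BGR2GRAY)
x0,y0=(uv-60).astype(int);c=cv2.resize(g[y0:y0+120,x0:x0+120],None,fx=4,fy=4,interpolation=cv2.INTER_CUBIC)
t=cv2.adaptiveThreshold(c,255,0,cv2.THRESH_BINARY_INV,61,12)
cs,h=cv2.findContours(t,cv2.RETR_CCOMP,cv2.CHAIN_APPROX_NONE)
for k in cs:
    r=cv2.minAreaRect(k)
    if 30*16<r[1][0]*r[1][1]<400*300 and min(r[1])>20:
        bx=cv2.boxPoints(r)/4+[x0,y0];p=pix2w(F,bx,.044);s=[np.linalg.norm(p[1]-p[0]),np.linalg.norm(p[2]-p[1])]
        e=(p[1]-p[0]) if s[0]>s[1] else p[2]-p[1];print(p.mean(0),s,np.degrees(np.arctan2(e[1],e[0])),cv2.contourArea(k)/(r[1][0]*r[1][1]))
cv2.imwrite('pics/w8.png',F['frame'])
goal(arm,[.486,-.0485,.22],33)"
```

```text
[0.5708 0.2343 0.1851] [326.0843 231.9597]
[0.5714 0.2454 0.044 ] [np.float64(0.0077010704513459614), np.float64(0.005966419148754998)] 122.79597678480046 0.4021901378429278
[0.5866 0.21   0.044 ] [np.float64(0.015331714682229713), np.float64(0.028821461071885195)] 71.27857657387696 0.23298160065053658
[0.5728 0.2353 0.044 ] [np.float64(0.01608311483209415), np.float64(0.03666846145424905)] 109.6018238306661 0.9560152795956035
[0.573  0.2355 0.044 ] [np.float64(0.012796559479729639), np.float64(0.03355851812000955)] 110.58482480379993 0.948086803159267
[0.5531 0.2406 0.044 ] [np.float64(0.011445541312731044), np.float64(0.0041683909366342)] -160.5184238727567 0.5477953247450656
[0.5315 0.2469 0.044 ] [np.float64(0.033901076542156044), np.float64(0.010622286410065152)] 148.80676720696712 0.25741258620659635
clock 10.275 q6 -1.9271315683332535 off [ 17.8615 -23.5075  -3.4598] twist [-0.0009  0.0022  1.3534]
```

Emit:
{"api": "move_arm", "payload": {
  "increments": [
    {"fingers": 8.5,"offset": [2,-3,-3],"twist": [0,0,0]},
    {"fingers": 8.5,"offset": [5,-7,-6],"twist": [0,0,-0.05]},
    {"fingers": 8.5,"offset": [8,-11.5,-6],"twist": [0,0,-0.1]},
    {"fingers": 8.5,"offset": [12,-16,-6],"twist": [0,0,-0.15]},
    {"fingers": 8.5,"offset": [15.5,-20,-6],"twist": [0,0,-0.2]},
    {"fingers": 8.5,"offset": [17.9,-23.5,-6],"twist": [0,0,-0.22]},
    {"fingers": 8.5,"offset": [17.9,-23.5,-6],"twist": [0,0,-0.22]},
    {"fingers": 8.5,"offset": [17.9,-23.5,-6],"twist": [0,0,-0.22]}
  ]
}}

```text
clock: 11.28
ee_pos: [0.4855, -0.0482, 0.246]
orientation: [0.001, -0.285, 0.958, -0.001]
contact_force: [0.0, 0.7, -0.8]
finger_gap: 0.0852
gripper_force: 0.0
```

```bash
python3 -c "
from h import *;from rig import arm
F=arm.grab_frame('wrist');np.save('w9.npy',F,allow_pickle=True);cv2.imwrite('pics/w9.png',F['frame'])
T=arm.grab_frame('top');S=arm.grab_frame('side');np.save('t9.npy',T,allow_pickle=True)
o=arm.observe();print(o['ee_pos'],o['q'],o['orientation'])
uv=w2pix(F,[[.486,-.0485,.169]])[0];print(uv)
g=cv2.cvtColor(F['frame'],cv2.COLOR_BGR2GRAY)
x0,y0=np.maximum((uv-90),0).astype(int);c=g[y0:y0+180,x0:x0+180];print(x0,y0)
print(cv2.resize(c,(36,36),interpolation=cv2.INTER_AREA).tolist())
"
```

```text
[ 0.4859 -0.0475  0.2454] [ 0.3181 -0.259  -0.1655  0.0017 -1.6639 -1.3089] [ 0.0002 -0.2859  0.9583 -0.0008]
[324.0566 257.8115]
234 167
[[116, 116, 116, 116, 116, 116, 116, 113, 84, 88, 88, 87, 86, 85, 84, 83, 82, 80, 78, 77, 76, 76, 75, 75, 75, 70, 65, 65, 81, 86, 116, 117, 117, 117, 118, 118], [116, 116, 116, 116, 116, 116, 116, 113, 84, 88, 88, 88, 87, 88, 88, 88, 88, 87, 88, 87, 88, 87, 87, 87, 87, 87, 87, 87, 87, 90, 117, 117, 117, 117, 117, 118], [116, 116, 116, 116, 116, 116, 116, 114, 84, 88, 87, 87, 87, 87, 87, 87, 87, 87, 87, 87, 86, 87, 87, 87, 87, 87, 88, 87, 87, 91, 116, 117, 117, 117, 117, 118], [116, 116, 116, 116, 116, 115, 116, 114, 84, 87, 87, 87, 87, 79, 79, 80, 80, 81, 83, 85, 85, 85, 86, 86, 87, 87, 87, 87, 87, 94, 117, 117, 117, 117, 118, 118], [116, 116, 116, 116, 116, 116, 116, 114, 85, 87, 87, 87, 83, 85, 85, 83, 82, 81, 80, 79, 78, 77, 77, 76, 76, 86, 87, 86, 86, 98, 117, 117, 117, 117, 118, 118], [116, 116, 116, 116, 116, 117, 116, 114, 84, 87, 86, 86, 82, 87, 87, 88, 88, 87, 88, 87, 87, 87, 87, 86, 81, 87, 86, 86, 86, 100, 117, 117, 117, 117, 118, 118], 
[... 4545 characters left out ...]
180, 181, 180, 180, 180, 180, 181, 180, 181, 181, 181, 181, 181, 181, 181, 181, 181, 181, 181, 181, 181, 181, 181, 181, 181, 181, 181, 181, 181, 181, 180], [116, 151, 183, 167, 181, 181, 181, 181, 181, 181, 181, 181, 181, 181, 180, 181, 181, 181, 181, 181, 181, 181, 181, 181, 181, 181, 180, 181, 181, 181, 181, 181, 181, 181, 181, 181], [83, 170, 181, 179, 181, 181, 181, 181, 180, 180, 181, 181, 181, 181, 181, 181, 181, 181, 181, 181, 181, 181, 181, 181, 181, 181, 181, 181, 180, 180, 181, 181, 181, 181, 181, 181], [111, 180, 183, 181, 181, 180, 181, 181, 181, 181, 180, 181, 181, 181, 181, 181, 181, 181, 181, 181, 181, 181, 181, 181, 181, 181, 181, 181, 181, 181, 181, 181, 181, 180, 181, 177]]
```

```bash
python3 -c "
from h import *;from rig import arm
F=np.load('w9.npy',allow_pickle=True).item();g=cv2.cvtColor(F['frame'],cv2.COLOR_BGR2GRAY).astype(float)
sub=g[167+75:167+105,234+75:234+110];m=(sub<75);ys,xs=np.nonzero(m);b=[xs.mean()+309,ys.mean()+242];print(b,m.sum(),pix2w(F,[b],.169))
# front top edge, 99->153 crossing 
pts=[]
for c in range(311,346):
    col=g[167+50:167+80,c];i=np.nonzero((col[:-1]<126)&(col[1:]>=126))[0]
    if len(i):k=i[0];pts.append([c,217+k+(126-col[k])/(col[k+1]-col[k])])
pts=np.array(pts);s=np.polyfit(pts[:,0],pts[:,1],1);print(s,len(pts))
e=pix2w(F,[[312,np.polyval(s,312)],[345,np.polyval(s,345)]],.165);d=e[1]-e[0];a=np.degrees(np.arctan2(d[1],d[0]));print('edge',a)
p=pix2w(F,[b],.169)[0];goal(arm,[*p[:2],.11],a)"
```

```text
[np.float64(327.0698412698413), np.float64(258.415873015873)] 315 [[ 0.4854 -0.0469  0.169 ]]
[  0.0428 219.8638] 35
edge 120.64230917741487
clock 11.425 q6 -1.3089353739487803 off [ 0.0123  0.102  13.5428] twist [-0.0017 -0.      0.045 ]
```

Emit:
{"api": "move_arm", "payload": {
  "increments": [
    {"fingers": 8.5,"offset": [0,0.1,4],"twist": [0,0,0.045]},
    {"fingers": 8.5,"offset": [0,0.1,9],"twist": [0,0,0.045]},
    {"fingers": 8.5,"offset": [0,0.1,12.5],"twist": [0,0,0.045]},
    {"fingers": 7,"offset": [0,0.1,13.5],"twist": [0,0,0.045]},
    {"fingers": 4,"offset": [0,0.1,13.5],"twist": [0,0,0.045]},
    {"fingers": 2.4,"offset": [0,0.1,13.5],"twist": [0,0,0.045]},
    {"fingers": 2.4,"offset": [0,0.1,13.5],"twist": [0,0,0.045]},
    {"fingers": 2.4,"offset": [0,0.1,13.5],"twist": [0,0,0.045]}
  ],
  "force": 60
}}

```text
clock: 12.42
ee_pos: [0.4865, -0.0474, 0.1124]
orientation: [0.002, -0.264, 0.965, -0.001]
contact_force: [-1.9, 1.7, 5.9]
finger_gap: 0.0275
gripper_force: 59.7
```

Emit:
{"api": "move_arm", "payload": {
  "increments": [
    {"fingers": 2.4,"offset": [0,0,0],"twist": [0,0,0]},
    {"fingers": 2.4,"offset": [0,0,-1],"twist": [0,0,0]},
    {"fingers": 2.4,"offset": [0,0,-4],"twist": [0,0,0]},
    {"fingers": 2.4,"offset": [0,0,-8],"twist": [0,0,0]},
    {"fingers": 2.4,"offset": [0,0,-11],"twist": [0,0,0]},
    {"fingers": 2.4,"offset": [0,0,-12],"twist": [0,0,0]},
    {"fingers": 2.4,"offset": [0,0,-12],"twist": [0,0,0]},
    {"fingers": 2.4,"offset": [0,0,-12],"twist": [0,0,0]}
  ]
}}

```text
clock: 13.42
ee_pos: [0.4848, -0.0474, 0.2287]
orientation: [-0.001, -0.264, 0.965, -0.001]
contact_force: [-1.0, 0.7, -1.8]
finger_gap: 0.0275
gripper_force: 59.2
```

```bash
python3 -c "
from h import *;from rig import arm
W=arm.grab_frame('wrist');S=arm.grab_frame('side');np.save('w10.npy',W,allow_pickle=True);np.save('s10.npy',S,allow_pickle=True)
o=arm.observe();e=o['ee_pos'];print(e,o['orientation'],o['contact_force'],o['finger_gap'])
n=w2pix(S,[[e[0],e[1],e[2]-.095]])[0];w=w2pix(W,[[e[0],e[1],e[2]-.095],[e[0],e[1],e[2]-.042]]);print('side nominal',n,'wrist nominal',w)
x0,y0=(n-[28,35]).astype(int);print(x0,y0)
a=crop(S['frame'],x0,y0,50,60,8)
wx,wy=int(w[1,0])-90,int(w[1,1])-130;print(wx,wy)
b=cv2.resize(W['frame'][max(wy,0):max(wy,0)+216,max(wx,0):max(wx,0)+180],(400,480))
cv2.imwrite('pics/c10.png',np.hstack([a,b]))"
```

```text
[ 0.4849 -0.0474  0.229 ] [-0.0011 -0.2636  0.9646 -0.0007] [ 0.0331  0.7172 -2.1976] 0.027634533652217866
side nominal [265.4687 217.0616] wrist nominal [[324.611  248.4247]
 [324.6197 281.9008]]
237 182
234 151
```

View pics/c10.png

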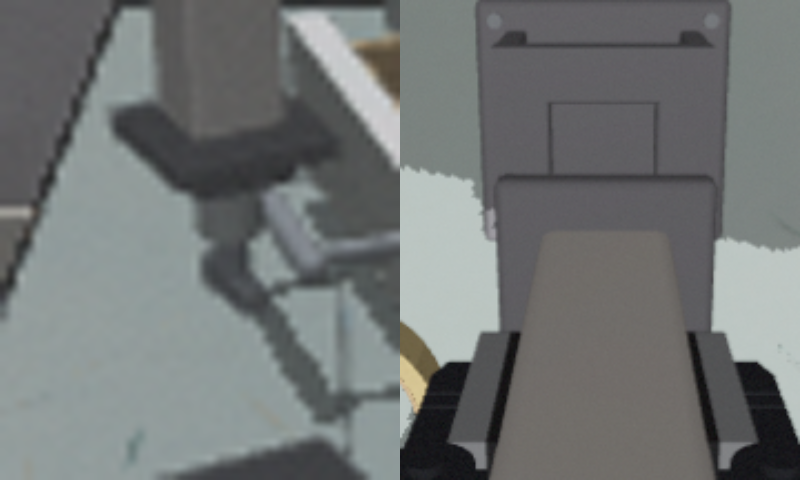

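The side view shows the probe lifted upright. Its bar foot runs from (205,265) to (265,308) in the crop, i.e. along the tool's y. The wrist view shows the flange's front edge at crop row 178, columns 97 to 315, and the handle foot line at row 232.

```bash
python3 -c "
from h import *;from rig import arm
W=np.load('w10.npy',allow_pickle=True).item();S=np.load('s10.npy',allow_pickle=True).item()
e=np.array([.4849,-.0474,.229]);Rt=R.from_quat([-.2636,.9646,-.0007,-.0011]).as_matrix()
c=np.array([[97,178],[315,178],[140,232],[268,232]])*.45+[234,151]
for dz in(.042,.045):
  p=pix2w(W,c,e[2]-dz);l=(p-e)@Rt;print(dz,l*1000)
corn=np.array([[4,15,95],[4,-15,95],[-4,-15,95],[-4,15,95]])/1000.
fl=np.array([[24,24,42],[24,-24,42],[-24,-24,42],[-24,24,42]])/1000.
for n,q in(('foot',corn),('flange',fl)): print(n,(w2pix(S,e+q@Rt.T)-[237,182])*8)
print((w2pix(S,e+(corn[:,[1,0,2]])@Rt.T)-[237,182])*8)
"
```

```text
0.042 [[ 25.3495 -21.8884  42.0802]
 [ 25.3713  23.7932  42.045 ]
 [ 13.4072 -13.1106  42.0436]
 [ 13.4197  14.2085  42.0226]]
0.045 [[ 24.5167 -22.2406  45.0784]
 [ 24.5389  24.1829  45.0427]
 [ 12.3805 -13.3202  45.0413]
 [ 12.3932  14.4425  45.0199]]
foot [[191.929  264.0053]
 [235.8761 304.4453]
 [262.6961 297.9658]
 [218.3372 257.7942]]
flange [[ 96.955   91.2582]
 [166.7959 152.4946]
 [332.8234 115.8666]
 [258.8134  57.088 ]]
[[171.02   287.3777]
 [270.616  263.7234]
 [282.5921 274.3375]
 [182.5842 298.2602]]
```

```bash
python3 -c "
from h import *;from rig import arm
goal(arm,[.5732,.2349,.20],110.1)"
```

```text
clock 13.525 q6 -1.3557150382720018 off [-21.9674  19.8204   2.8336] twist [-0.001  -0.0024  0.1828]
```

Emit:
{"api": "move_arm", "payload": {
  "increments": [
    {"fingers": 2.4,"offset": [-0.8,0.7,0],"twist": [0,0,0]},
    {"fingers": 2.4,"offset": [-2.5,2.2,0],"twist": [0,0,0.03]},
    {"fingers": 2.4,"offset": [-5,4.5,0],"twist": [0,0,0.05]},
    {"fingers": 2.4,"offset": [-8,7.2,0],"twist": [0,0,0.07]},
    {"fingers": 2.4,"offset": [-11,9.9,0],"twist": [0,0,0.1]},
    {"fingers": 2.4,"offset": [-14,12.6,0],"twist": [0,0,0.13]},
    {"fingers": 2.4,"offset": [-17,15.3,0],"twist": [0,0,0.15]},
    {"fingers": 2.4,"offset": [-19.5,17.6,0],"twist": [0,0,0.18]}
  ],
  "force": 80
}}

```text
clock: 14.52
ee_pos: [0.5638, 0.2055, 0.2293]
orientation: [-0.0, -0.176, 0.984, -0.001]
contact_force: [-0.7, 0.1, -1.3]
finger_gap: 0.0268
gripper_force: 80.3
```

Emit:
{"api": "move_arm", "payload": {
  "increments": [
    {"fingers": 2.4,"offset": [0,0,0],"twist": [0,0,0]},
    {"fingers": 2.4,"offset": [0,0,0],"twist": [0,0,0]},
    {"fingers": 2.4,"offset": [0,0,0],"twist": [0,0,0]},
    {"fingers": 2.4,"offset": [0,0,0],"twist": [0,0,0]}
  ]
}}

```text
clock: 15.02
ee_pos: [0.5638, 0.2027, 0.2306]
orientation: [0.0, -0.176, 0.984, -0.001]
contact_force: [0.6, 0.2, -2.6]
finger_gap: 0.0272
gripper_force: 80.3
```

```bash
python3 -c "
from h import *;from rig import arm
goal(arm,[.5732,.2349,.15],110.1);print(arm.observe()['ee_pos'],arm.observe()['contact_force'])"
```

```text
clock 15.025 q6 -1.8981962100569225 off [-1.9917  2.7069  8.053 ] twist [-0.0015  0.0007  0.002 ]
[0.5638 0.2027 0.2306] [ 0.6044  0.1536 -2.6016]
```

Emit:
{"api": "move_arm", "payload": {
  "increments": [
    {"fingers": 2.4,"offset": [-1,1.3,0],"twist": [0,0,0]},
    {"fingers": 2.4,"offset": [-2,2.7,1],"twist": [0,0,0]},
    {"fingers": 2.4,"offset": [-2,2.7,3],"twist": [0,0,0]},
    {"fingers": 2.4,"offset": [-2,2.7,5.5],"twist": [0,0,0]},
    {"fingers": 2.4,"offset": [-2,2.7,7.5],"twist": [0,0,0]},
    {"fingers": 2.4,"offset": [-2,2.7,8],"twist": [0,0,0]},
    {"fingers": 2.4,"offset": [-2,2.7,8],"twist": [0,0,0]},
    {"fingers": 2.4,"offset": [-2,2.7,8],"twist": [0,0,0]}
  ]
}}

```text
clock: 16.02
ee_pos: [0.5737, 0.2356, 0.1514]
orientation: [0.001, -0.176, 0.984, -0.001]
contact_force: [-0.6, 0.4, -0.6]
finger_gap: 0.0273
gripper_force: 80.3
```

```bash
python3 -c "
from h import *;from rig import arm
W=arm.grab_frame('wrist');np.save('w11.npy',W,allow_pickle=True);S=arm.grab_frame('side');np.save('s11.npy',S,allow_pickle=True)
goal(arm,[.5732,.2349,.1354],110.1);o=arm.observe();e=o['ee_pos'];print(e,o['contact_force'])
# mark front/side lines visible? predicted pixels of the mark corners and block corners in wrist, and flange
u=np.array([np.cos(np.radians(20.1)),np.sin(np.radians(20.1)),0]);v=np.array([-u[1],u[0],0]);m=np.array([.573,.2355,.044])
print('mark',w2pix(W,[m-.007*u-.018*v,m-.007*u+.018*v]),'blockfront',w2pix(W,[m-.049*u-.022*v,m-.049*u+.022*v]))
t=e-[0,0,.0444];print('flange front',w2pix(W,[t-.024*u-.024*v,t-.024*u+.024*v]))
print('block side cam',w2pix(S,[m+a*u+b*v for a,b in((-.049,-.022),(.021,-.022),(-.007,-.018),(.007,-.018))]),'foot',w2pix(S,[e-[0,0,.0974]+a*u+b*v for a,b in((-.004,-.015),(.004,-.015))]))
"
```

```text
clock 16.125 q6 -1.9306501923993917 off [ 0.0643 -0.0504  1.5805] twist [-0.0013  0.0016  0.0027]
[0.5736 0.2356 0.1512] [-0.4079  1.0072 -1.2235]
mark [[297.0002 229.6519]
 [354.078  229.8456]] blockfront [[289.1253 162.0758]
 [362.491  162.3261]]
flange front [[274.8162 231.5296]
 [376.3174 231.874 ]]
block side cam [[296.1984 207.9105]
 [320.2605 204.2824]
 [310.2804 205.1634]
 [315.0522 204.4457]] foot [[311.1109 201.3473]
 [313.8426 200.9431]]
```

```bash
python3 -c "
from h import *
W=np.load('w11.npy',allow_pickle=True).item();g=cv2.cvtColor(W['frame'],cv2.COLOR_BGR2GRAY)
print('col300',[(r,int(g[r,299:302].mean())) for r in range(150,262,2)])
print('col350',[int(g[r,349:352].mean()) for r in range(150,262,2)])
print('row195',list(zip(range(276,300),g[195,276:300].tolist())),list(zip(range(350,380),g[195,350:380].tolist())))
print('row238',list(zip(range(264,290),g[238,264:290].tolist())),list(zip(range(364,390),g[238,364:390].tolist())))"
```

```text
col300 [(150, 131), (152, 131), (154, 134), (156, 136), (158, 128), (160, 113), (162, 154), (164, 175), (166, 175), (168, 174), (170, 175), (172, 175), (174, 173), (176, 174), (178, 173), (180, 173), (182, 171), (184, 169), (186, 169), (188, 171), (190, 176), (192, 179), (194, 179), (196, 178), (198, 178), (200, 178), (202, 179), (204, 179), (206, 177), (208, 176), (210, 175), (212, 176), (214, 175), (216, 175), (218, 176), (220, 177), (222, 178), (224, 177), (226, 174), (228, 130), (230, 62), (232, 82), (234, 95), (236, 101), (238, 102), (240, 102), (242, 101), (244, 101), (246, 100), (248, 100), (250, 100), (252, 101), (254, 102), (256, 111), (258, 112), (260, 113)]
col350 [131, 132, 135, 136, 129, 115, 148, 174, 176, 177, 179, 179, 176, 175, 173, 175, 176, 176, 179, 179, 179, 176, 174, 171, 171, 172, 172, 172, 172, 170, 169, 169, 169, 172, 178, 222, 232, 232, 232, 213, 63, 80, 96, 99, 102, 102, 102, 100, 101, 101, 101, 101, 103, 114, 114, 114]
row195 [(276, 141), (277, 141), (278, 143), (279, 142), (280, 142), (281, 142), (282, 141), (283, 142), (284, 140), (285, 141), (286, 140),
[... 443 characters left out ...]
), (374, 207), (375, 207), (376, 207), (377, 207), (378, 206), (379, 207)]
row238 [(264, 142), (265, 142), (266, 143), (267, 143), (268, 143), (269, 143), (270, 143), (271, 143), (272, 144), (273, 143), (274, 143), (275, 143), (276, 107), (277, 90), (278, 93), (279, 98), (280, 102), (281, 102), (282, 102), (283, 102), (284, 102), (285, 102), (286, 101), (287, 104), (288, 103), (289, 104)] [(364, 101), (365, 100), (366, 101), (367, 102), (368, 102), (369, 101), (370, 103), (371, 99), (372, 100), (373, 98), (374, 92), (375, 86), (376, 163), (377, 202), (378, 211), (379, 210), (380, 209), (381, 210), (382, 209), (383, 210), (384, 209), (385, 210), (386, 210), (387, 210), (388, 209), (389, 209)]
```

Emit:
{"api": "move_arm", "payload": {
  "increments": [
    {"fingers": 2.4,"offset": [0,-0.06,0.3],"twist": [0,0,0]},
    {"fingers": 2.4,"offset": [0,-0.06,0.6],"twist": [0,0,0]},
    {"fingers": 2.4,"offset": [0,-0.06,0.8],"twist": [0,0,0]},
    {"fingers": 2.4,"offset": [0,-0.06,0.8],"twist": [0,0,0]},
    {"fingers": 2.4,"offset": [0,-0.06,0.8],"twist": [0,0,0]},
    {"fingers": 2.4,"offset": [0,-0.06,0.8],"twist": [0,0,0]}
  ]
}}

```text
clock: 16.88
ee_pos: [0.5735, 0.2349, 0.1422]
orientation: [0.0, -0.176, 0.984, -0.001]
contact_force: [-0.4, 0.2, -2.0]
finger_gap: 0.0267
gripper_force: 80.4
```

```bash
cat > st.py <<'E'
from h import *;from rig import arm
L=[]
for i in range(10): arm.grab_frame('top');L.append(np.r_[arm.observe()['ee_pos'],arm.observe()['contact_force']])
print(arm.observe()['clock'],np.mean(L,0),np.std(L,0));goal(arm,[.5732,.2349,.1354],110.1)
E
python3 st.py
```

```text
17.375 [ 0.5734  0.2349  0.1421  0.0496 -0.04   -1.3824] [0.     0.     0.     0.3053 0.428  0.445 ]
clock 17.375 q6 -1.9297116722327337 off [0.0194 0.0137 0.6697] twist [-0.0017 -0.0001  0.0027]
```

Emit:
{"api": "move_arm", "payload": {
  "increments": [
    {"fingers": 2.4,"offset": [0,0,0.1],"twist": [0,0,0]},
    {"fingers": 2.4,"offset": [0,0,0.2],"twist": [0,0,0]},
    {"fingers": 2.4,"offset": [0,0,0.3],"twist": [0,0,0]},
    {"fingers": 2.4,"offset": [0,0,0.4],"twist": [0,0,0]},
    {"fingers": 2.4,"offset": [0,0,0.4],"twist": [0,0,0]}
  ]
}}

```text
clock: 18.0
ee_pos: [0.5735, 0.2349, 0.1382]
orientation: [0.0, -0.176, 0.984, -0.001]
contact_force: [0.1, 0.3, 0.7]
finger_gap: 0.0273
gripper_force: 80.4
```

```bash
python3 st.py
```

```text
18.5 [ 0.5735  0.2349  0.1382 -0.298   0.1332  0.8344] [0.     0.     0.     0.5101 0.4708 0.4626]
clock 18.5 q6 -1.9296733898909968 off [0.0269 0.0119 0.2756] twist [-0.0016  0.0002  0.0028]
```

Emit:
{"api": "move_arm", "payload": {
  "increments": [
    {"fingers": 2.4,"offset": [0,0,0.1],"twist": [0,0,0]},
    {"fingers": 2.4,"offset": [0,0,0.2],"twist": [0,0,0]},
    {"fingers": 2.4,"offset": [0,0,0.26],"twist": [0,0,0]},
    {"fingers": 2.4,"offset": [0,0,0.26],"twist": [0,0,0]},
    {"fingers": 2.4,"offset": [0,0,0.26],"twist": [0,0,0]}
  ]
}}

```text
clock: 19.12
ee_pos: [0.5735, 0.2349, 0.1356]
orientation: [0.0, -0.176, 0.984, -0.001]
contact_force: [-0.7, 1.5, 2.2]
finger_gap: 0.0273
gripper_force: 80.4
```

```bash
python3 st.py; python3 -c "
from h import *;from rig import arm
W=arm.grab_frame('wrist');g=cv2.cvtColor(W['frame'],cv2.COLOR_BGR2GRAY)
u=np.array([np.cos(np.radians(20.1)),np.sin(np.radians(20.1)),0]);m=np.array([.573,.2353,.044]);print(w2pix(W,[m-.049*u]))
print('col325',[int(g[r,318:332].mean()) for r in range(140,180,2)])"
```

```text
19.625 [ 0.5735  0.2349  0.1356 -0.1846  0.799   1.4781] [0.     0.     0.     0.3615 0.431  0.4473]
clock 19.625 q6 -1.9296987895823936 off [0.0234 0.0092 0.011 ] twist [-0.0016  0.      0.0028]
[[326.6132 166.3962]]
col325 [135, 135, 136, 136, 136, 133, 133, 133, 134, 136, 138, 126, 116, 141, 173, 175, 175, 176, 176, 176]
```

```bash
python3 -c "
from rig import arm
print(arm.close_job())"
```

```text
the job is handed in; nothing more can be done
None
```

The job is handed in: by my measurements the test block lies flat in the open drawer, mark up and clear of the housing, and the probe is held upright on the mark with its foot pressed in about 6 mm (of 12). The block first caught on the front panel and had to be re-laid. The foot's position on the mark is worked out from the block's edges and the probe's flange (within about 1 mm), because the flange hides the mark from the wrist camera.

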